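Stone owls lined up by size on the display plank

TASK

Line up the four carved stone owls in order of size on the display plank: one standing upright on the middle of each dark mark, the largest on the mark next to the upright stone slab and the rest getting smaller away from it. The stone chips easily, so set each owl down rather than dropping it and do not knock any over. Leave the water bottle where it stands.

Things in the scene. Friction and masses are not known exactly. Their poses are not given: they have to be found in the camera images.
- owl_a: the smallest of four owls carved in the same red stone, upright on a flat foot: 52 mm high over the ear tufts, a round upright belly 36 mm in diameter from 6 to 29 mm above its foot (grip here, any way round; the head is narrower), about 110 g. Origin: centre of its underside; z up, -x the way its face looks. Starts on the table, on the robot's side of the plank.
- owl_b: the second smallest of four owls carved in the same red stone, upright on a flat foot: 70 mm high over the ear tufts, a round upright belly 44 mm in diameter from 8 to 39 mm above its foot (grip here, any way round; the head is narrower), about 220 g. Origin: centre of its underside; z up, -x the way its face looks. Starts on the table, on the robot's side of the plank.
- owl_c: the second largest of four owls carved in the same red stone, upright on a flat foot: 88 mm high over the ear tufts, a round upright belly 52 mm in diameter from 11 to 49 mm above its foot (grip here, any way round; the head is narrower), about 390 g. Origin: centre of its underside; z up, -x the way its face looks. Starts on the table, on the robot's side of the plank.
- owl_d: the largest of four owls carved in the same red stone, upright on a flat foot: 106 mm high over the ear tufts, a round upright belly 60 mm in diameter from 13 to 59 mm above its foot (grip here, any way round; the head is narrower), about 620 g. Origin: centre of its underside; z up, -x the way its face looks. Starts on the table, on the robot's side of the plank.
- mark_1: one of four identical dark round marks, 66 mm in diameter and flush, in a straight row on a pale wooden plank, an end one, 85 mm centre to centre; the plank is 450 by 100 by 18 mm, fixed to the table, and its marks run along its length. Origin: centre of the mark, on the plank's top face, 18 mm above the table; y points along the row from mark_1 towards mark_4, z up.
- mark_2: one of four identical dark round marks, 66 mm in diameter and flush, in a straight row on a pale wooden plank, next to mark_1, 85 mm centre to centre; the plank is 450 by 100 by 18 mm, fixed to the table, and its marks run along its length. Origin: centre of the mark, on the plank's top face, 18 mm above the table; y points along the row from mark_1 towards mark_4, z up.
- mark_3: one of four identical dark round marks, 66 mm in diameter and flush, in a straight row on a pale wooden plank, next to mark_2, 85 mm centre to centre; the plank is 450 by 100 by 18 mm, fixed to the table, and its marks run along its length. Origin: centre of the mark, on the plank's top face, 18 mm above the table; y points along the row from mark_1 towards mark_4, z up.
- mark_4: one of four identical dark round marks, 66 mm in diameter and flush, in a straight row on a pale wooden plank, the other end one, 85 mm centre to centre; the plank is 450 by 100 by 18 mm, fixed to the table, and its marks run along its length. Origin: centre of the mark, on the plank's top face, 18 mm above the table; y points along the row from mark_1 towards mark_4, z up.
- slab: a rough dark red stone slab standing upright on one end of the plank, 76 mm across the plank, 22 mm along it, 93 mm high above the plank, fixed. It stands at either end, its centre 70 mm beyond the last mark there, and a low flat offcut (60 by 28 by 12 mm) lies on the other end. Origin: centre of its underside, on the plank's top face.
- bottle: a water bottle, 64 mm in diameter and 200 mm high, standing to the left of the work (+y); loose, not needed. Origin: centre of its underside.
Things that resemble listed ones, but are neither listed nor needed, are in the scene too. Leave any purple or turquoise look-alike of the owl_c alone.

How it is judged:
By the outcome, as a careful person would: the job done as asked, in the order asked, and still so for the second after the job is handed in, with the robot touching nothing.
It also fails if it takes over 99 s, if anything falls off the work surface, if the arm or the gripper's body presses on something with over 40 N, if the wrist force passes 120 N, or if a joint passes its speed limit or range.

ROBOT

A 7-joint arm with a two-finger parallel gripper is mounted at the origin on the work surface. World frame = base frame: x ahead of the robot, y to its left, z up, the work surface at z = 0. Lengths are in m, angles in rad, forces in N, time in s.
With the tool pointing down it reaches from about 0.4 to 0.85 m from the base axis. Payload 10.4 kg.
Tool frame: the origin (TCP) lies between the finger pads; the fingertips stand 14 mm ahead of it and the grasp point (between the pads) lies 5 mm behind it (r.finger_overhang is the z of the fingertips in the tool frame, in m); z points along the fingers, y is the line along which they close (so a half turn about z gives the same grasp; the last joint's range is limited). The gripper opens to 87 mm and grips with 3 to 60 N. Pads are 19 mm wide; open, the fingers measure 117 mm over their backs; the gripper's body (75 mm by 190 mm) begins 51 mm behind the grasp point.
Start: joints at [1.1, 0.332, -0.065, 1.46, 0.022, 1.35, -0.088], TCP at [0.271, -0.563, 0.203] pointing down, gripper open.
Joint ranges: [-2.6, 2.6], [-0.5, 2.12], [-1.47, 1.34], [0.16, 2.42], [-1.27, 4.41], [0.06, 2.06], [-2.6, 2.6]. Speed limits (rad/s): [2.22, 2.22, 2.79, 2.79, 3.14, 3.14, 3.14].

INTERFACE

Orientations are given as a unit quaternion [x, y, z, w].
In Python, from bench import r, optics gives the robot as it stands.
- The arm moves only by the shell command python3 -m pendant 'ROWS' [FORCE]. ROWS is JSON, a list of rows, each a list of 7 numbers: the closure, from -1 (fully open) to 1 (shut), then the shift along the tool's x, y, z scaled (see below), then the turn, a rotation vector about the tool's x, y, z scaled (see below). In form: [[grip, x, y, z, rx, ry, rz], ...]. A call has 1 to 8 rows; each row is the pose to reach, as a shift and turn from the pose commanded when the call began, along the tool's axes at that moment; what a row does not reach only later rows make up. The controller multiplies each number of a shift by 0.3 m and each number of a turn by 120 degrees. A row lasts 1/8 s, in which the tool goes at most 62.5 mm and 10.7 degrees, less where a joint would pass 70% of its speed; a pose out of reach is approached as far as the arm can. A call with a number of a shift or a turn outside -1 to 1 is refused whole. A call with a gripper value outside its range is refused whole. The fingers move at their own pace and stop on an object; FORCE is the grip in N (left out, the last holds). Time passes only in rows, so rows that repeat a pose let the fingers close. It gives the time, the measured TCP pose, the force, the opening and the grip force at its end, in the units of the state.
- r.read_state(): the state, without advancing time (a new reading comes with each control period).
- optics.camera(name): name is "scene" or "side" or "wrist"; returns a dict with "pixels" (400x640x3 uint8, red, green, blue), "vfov" (degrees; the focal length in pixels is half the picture's height over the tangent of half this angle, whatever the lens; pixels are square), "cx", "cy" (the principal point, pixels), "D" ([k1, k2, p1, p2, k3] as OpenCV has them; the pictures are not rectified), "rvec" (rotation vector, rad) and "tvec" (3), from world to camera coordinates, as OpenCV has them. Camera axes: x right, y down, z forward; pixel columns grow to the right and rows downward; lengths in m; the calibration is good to about 2 mm. A picture is of the moment at which its call begins. There is no depth.
- r.close_job(): hands the job in; it is judged then, once.
The state is a dict: "time": time; "joint_positions": joint angles; "joint_vel": joint speeds; "joint_torque": joint torques, N m; "ee_pos": TCP position; "eef_rot": TCP orientation; "ft_force": force on the tool from outside, world axes, zero at the start; "torque": the same for the moment, N m; "width": finger opening in m; "grip_force": force on a finger pad.
Only numpy, scipy, OpenCV 4.12 (cv2) and the standard library are available. Lean on these libraries where they do the work, as an engineer would, in place of code of your own. Each camera call takes 0.05 s, during which the arm holds its last target. There are 200 camera calls.

## Working session

There is one attempt and no reset: what is moved stays moved. The work goes in short steps, Python scripts to look and compute and a shell command to move; the robot and the scene stay as the last step left them, time stands still between calls to the robot, and variables do not carry over. Pictures are saved under pics/ and viewed, at most 14 in all, crops included, and the job is handed in when it is done.

```bash
ls; mkdir -p pics; python3 - <<'E'
from bench import r,optics
import cv2
s=r.read_state(); print(s['time'],s['ee_pos'],s['eef_rot'],s['width'],r.finger_overhang)
for n in ("scene","side","wrist"):
    c=optics.camera(n); cv2.imwrite(f'pics/{n}0.png',c['pixels'][:,:,::-1]); print(n,c['vfov'],c['cx'],c['cy'],c['D'],c['rvec'],c['tvec'])
E
```

```text
pics
0.0 [ 0.27041411 -0.56302271  0.20235995] [ 9.75034824e-01  2.22050901e-01 -2.10515415e-04 -6.66989898e-04] 0.08743398991151807 0.014
scene 50.275405546256586 314.7352155657935 197.75441375175214 [-0.03624647  0.          0.          0.          0.        ] [ 2.15952695  1.1245891  -0.43200062] [-0.36772493 -0.23991045  1.55990236]
side 49.950301734340385 325.4649637293832 202.25264417055638 [-0.08795445  0.          0.          0.          0.        ] [ 0.54400264 -2.48780791  1.45264954] [0.5070758  0.12646469 1.02982282]
wrist 70.71716350345083 320.7777432043875 200.00464186078122 [-0.04035538  0.          0.          0.          0.        ] [-2.43214882  1.53183477  0.23690486] [-0.62449353 -0.03683589  0.3920847 ]
```

View pics/scene0.png

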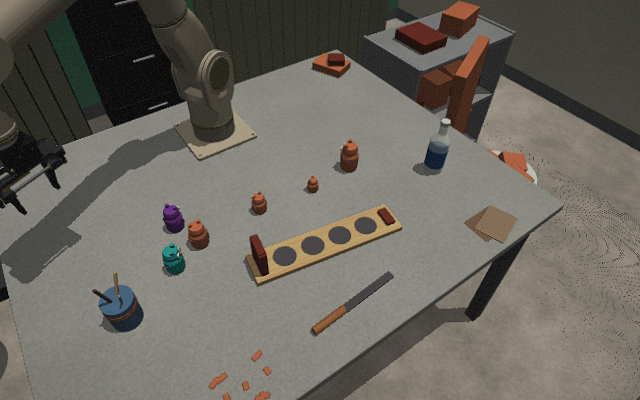

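View pics/side0.png

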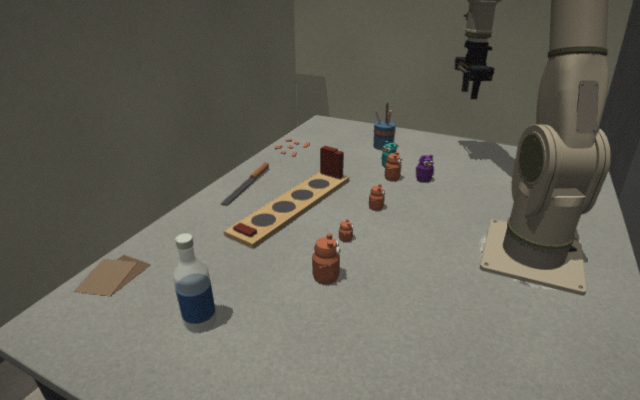

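Scene view: the red owls are d (349,156), a (313,184), b (259,203) and c (198,234). Purple (173,217) and turquoise (174,258) look-alikes stand near c. The slab is at (260,255), next to the mark at (285,256), so d goes there. In the side view, d is (326,258), a (345,231), b (376,197), c (393,167) and the slab (332,163).

```bash
cat > h.py <<'E'
from bench import r,optics
import cv2,numpy as np
from scipy.spatial.transform import Rotation as R
def cam(n):
    c=optics.camera(n); f=200/np.tan(np.radians(c['vfov'])/2)
    c['K']=np.array([[f,0,c['cx']],[0,f,c['cy']],[0,0,1.]]); c['R']=cv2.Rodrigues(np.array(c['rvec'],float))[0]
    c['t']=np.array(c['tvec'],float); c['D']=np.array(c['D'],float); c['C']=-c['R'].T@c['t']; return c
def norm(c,uv): return cv2.undistortPoints(np.array(uv,float).reshape(-1,1,2),c['K'],c['D']).reshape(-1,2)
def plane(c,uv,z):
    d=np.c_[norm(c,uv),np.ones(len(np.reshape(uv,(-1,2))))]@c['R']; return c['C']+d*((z-c['C'][2])/d[:,2])[:,None]
def tri(c1,u1,c2,u2):
    P=[np.c_[c['R'],c['t']] for c in (c1,c2)]
    X=cv2.triangulatePoints(P[0],P[1],norm(c1,u1).T,norm(c2,u2).T); return (X[:3]/X[3]).T
def proj(c,X): return cv2.projectPoints(np.array(X,float).reshape(-1,1,3),c['R'],c['t'],c['K'],c['D'])[0].reshape(-1,2)
def blobs(m,amin):
    n,l,s,ce=cv2.connectedComponentsWithStats(m.astype(np.uint8)); return [(ce[i],s[i]) for i in range(1,n) if s[i][4]>=amin]
def hsv(c): return cv2.cvtColor(c['pixels'],cv2.COLOR_RGB2HSV).astype(int)
def red(c):
    h=hsv(c); return ((h[...,0]<16)|(h[...,0]>174))&(h[...,1]>110)&(h[...,2]>60)
def dark(c):
    h=hsv(c); return (h[...,1]<70)&(h[...,2]<100)
E
python3 - <<'E'
from h import *
S,W=cam("scene"),cam("side")
so=dict(d=(349,156),a=(313,184),b=(259,203),c=(198,234)); wo=dict(d=(326,258),a=(345,231),b=(376,197),c=(393,167))
def near(bl,p): return min(bl,key=lambda b:np.hypot(*(b[0]-p)))
bs,bw=blobs(red(S),40),blobs(red(W),40)
for k in 'abcd':
    p,q=near(bs,so[k]),near(bw,wo[k]); X=tri(S,p[0],W,q[0])[0]
    top=tri(S,(p[0][0],p[1][1]),W,(q[0][0],q[1][1]))[0]
    print(k,X.round(4),'top',top.round(4),p[1],q[1],(proj(S,X)-p[0]).round(1))
ds,dw=blobs(dark(S),150),blobs(dark(W),100)
for u,v in zip([(285,256),(313,245),(340,235),(367,226)],[(318,184),(301,195),(284,207),(263,220)]):
    p,q=near(ds,u),near(dw,v); print(p[0].round(1),p[1][4],q[0].round(1),q[1][4],tri(S,p[0],W,q[0])[0].round(4),plane(S,p[0],.018)[0].round(4),plane(W,q[0],.018)[0].round(4))
m=S['pixels'][180:300,130:250,::-1]; n=W['pixels'][120:220,330:450,::-1]
cv2.imwrite('pics/c1.png',np.hstack([cv2.resize(m,(400,400),interpolation=3),cv2.resize(n,(400,400),interpolation=3)]))
E
```

```text
a [0.4432 0.1299 0.0242] top [0.4415 0.1326 0.0584] [308 175  10  18 117] [339 220  13  21 213] [[0.1 0.1]]
b [ 0.4235 -0.0529  0.0328] top [ 0.4241 -0.048   0.0781] [252 191  15  23 219] [370 184  14  26 281] [[0.3 0.2]]
c [ 0.4373 -0.2562  0.0408] top [ 0.4381 -0.2447  0.0964] [188 219  21  29 407] [385 152  15  29 322] [[0.5 0.4]]
d [0.4244 0.2923 0.0508] top [0.4247 0.2881 0.1186] [341 139  17  32 363] [ 313  233   26   51 1015] [[0.2 0.1]]
[284.2 255.8] 346 [318.3 183.4] 129 [ 0.6218 -0.0903  0.017 ] [ 0.6217 -0.0909  0.018 ] [ 0.6213 -0.0877  0.018 ]
[312.4 245.2] 321 [301.8 194.3] 160 [ 0.6358 -0.0063  0.0169] [ 0.6361 -0.007   0.018 ] [ 0.6351 -0.0041  0.018 ]
[339.3 235. ] 305 [283.4 206.3] 186 [0.6501 0.0778 0.0169] [0.6503 0.077  0.018 ] [0.6494 0.0798 0.018 ]
[365.3 225.2] 285 [263.1 219.5] 218 [0.6645 0.1618 0.017 ] [0.665  0.1611 0.018 ] [0.6636 0.1633 0.018 ]
```

View pics/c1.png

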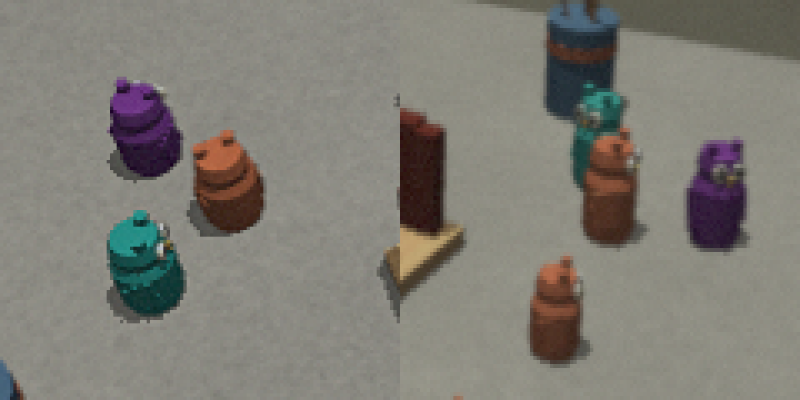

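The crop confirms c as the red owl, scene (198,234) and side (393,167); the purple and turquoise ones beside it stay. Measured heights (about 52–118 mm at the tops, marks at z≈17 mm) and the 85 mm spacing match the text. Next I check the neighbours' clearance and plan the first move.

```bash
cat >> h.py <<'E'
def go(x,y,z,yaw=80.4,frm=None):
    s=r.read_state(); q=R.from_quat(s['eef_rot']); p=np.array(s['ee_pos']) if frm is None else np.array(frm)
    T=R.from_matrix(np.c_[[np.cos(a:=np.radians(yaw)),np.sin(a),0],[np.sin(a),-np.cos(a),0],[0,0,-1]])
    d=q.inv().apply(np.array([x,y,z])-p); w=(q.inv()*T).as_rotvec(degrees=True)
    print('t',s['time'],'ee',p.round(4),'shift',(d/.3).round(4),'turn',(w/120).round(4),'rows>=',round(np.linalg.norm(d)/.0625,1),round(np.linalg.norm(w)/10.7,1))
E
python3 - <<'E'
from h import *
S,W=cam("scene"),cam("side")
for n,lo,hi,u,v in (('purple',130,165,(173,217),(425,168)),('teal',75,100,(174,258),(390,154))):
    f=lambda c,p:min(blobs((hsv(c)[...,0]>lo)&(hsv(c)[...,0]<hi)&(hsv(c)[...,1]>100),60),key=lambda b:np.hypot(*(b[0]-p)))
    print(n,tri(S,f(S,u)[0],W,f(W,v)[0])[0].round(3))
go(.5,-.3,.22)
E
```

```text
purple [ 0.342 -0.292  0.037]
teal [ 0.486 -0.354  0.065]
t 0.35 ee [ 0.2706 -0.5633  0.203 ] shift [ 1.0694 -0.4601 -0.0566] turn [-1.000e-04 -1.000e-04 -4.562e-01] rows>= 5.6 5.1
```

```bash
python3 -m pendant '[[-1,0.9,-0.38,-0.05,0,0,-0.4562],[-1,0.9,-0.38,-0.05,0,0,-0.4562],[-1,0.9,-0.38,-0.05,0,0,-0.4562],[-1,0.9,-0.38,-0.05,0,0,-0.4562],[-1,0.9,-0.38,-0.05,0,0,-0.4562],[-1,0.9,-0.38,-0.05,0,0,-0.4562],[-1,0.9,-0.38,-0.05,0,0,-0.4562]]' 20; python3 -c "
from h import *
go(.53,-.04,.26)
c=cam('wrist');print(c['C'],c['R'][2])"
```

```text
time: 1.23
ee_pos: [0.4641, -0.3445, 0.2181]
eef_rot: [0.764, 0.645, -0.0, 0.0]
ft_force: [-0.7, -0.1, -0.2]
width: 0.0871
grip_force: 0.0
t 1.225 ee [ 0.4641 -0.3445  0.2181] shift [ 1.0375  0.0453 -0.1404] turn [-0.0002  0.0003 -0.001 ] rows>= 5.0 0.0
[ 0.47728434 -0.26323538  0.39998189] [-0.05166406 -0.29660995 -0.95360021]
```

```bash
python3 -m pendant '[[-1,1,0.045,-0.14,0,0,0],[-1,1,0.045,-0.14,0,0,0],[-1,1,0.045,-0.14,0,0,0],[-1,1,0.045,-0.14,0,0,0],[-1,1,0.045,-0.14,0,0,0],[-1,1,0.045,-0.14,0,0,0],[-1,1,0.045,-0.14,0,0,0]]' ; python3 - <<'E'
from h import *
c=cam('wrist'); cv2.imwrite('pics/w1.png',c['pixels'][:,:,::-1]); print(c['C'])
for k,X in dict(a=(.443,.130,.024),b=(.4235,-.053,.033),m1=(.6217,-.090,.018),m2=(.636,-.006,.018),m3=(.650,.078,.018),m4=(.6645,.162,.018),c=(.437,-.256,.04),d=(.424,.292,.05)).items(): print(k,proj(c,X).round(1))
for b in blobs(dark(c),400): print('dark',b[0].round(1),b[1],plane(c,b[0],.018).round(4))
for b in blobs(red(c),150): print('red',b[0].round(1),b[1])
E
```

```text
time: 2.15
ee_pos: [0.5277, -0.0521, 0.2599]
eef_rot: [0.765, 0.644, -0.0, 0.0]
ft_force: [-0.2, -0.4, 0.3]
width: 0.0869
grip_force: 0.0
[0.54104374 0.02922639 0.4418244 ]
a [[236.4  48.1]]
b [[252.8 182.1]]
m1 [[385.4 181.4]]
m2 [[389.  124.7]]
m3 [[392.7  61.4]]
m4 [[396.7  -8.7]]
c [[289.  297.1]]
d [[ 180.8 -102.3]]
dark [396.1   8.1] [374   0  46  21 709] [[0.6617 0.1425 0.018 ]]
dark [364.7 286.8] [    0     0   640   400 85784] [[ 0.5667 -0.2735  0.018 ]]
dark [515.3  84.6] [ 503   12   26  184 2423] [[0.8218 0.0203 0.018 ]]
dark [393.1  62.6] [ 371   38   45   50 1723] [[0.6504 0.0764 0.018 ]]
dark [389.1 125.7] [ 368  104   43   44 1460] [[ 0.636  -0.0074  0.018 ]]
dark [ 65.8 173.6] [ 36 109  60 134 656] [[0.1267 0.0098 0.018 ]]
dark [ 22.5 194.1] [   0  149   47   98 2665] [[ 0.0351 -0.0086  0.018 ]]
dark [385.4 182.2] [ 366  163   40   39 1229] [[ 0.6217 -0.0913  0.018 ]]
red [237.4  50.2] [222  36  31  30 637]
red [524.6 164.7] [516 134  17  63 859]
red [253.9 184.7] [238 168  33  35 822]
red [379.2 249.2] [369 242  21  16 267]
red [288.3 310.3] [275 299  30  30 622]
```

View pics/w1.png

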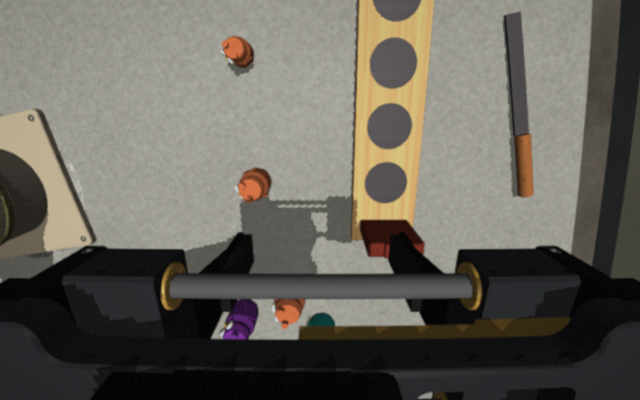

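The wrist view shows marks at (385,182), (389,126) and (393,63), owl a at (237,50) and owl b at (254,185). The marks agree with the other cameras to 1.5 mm. The largest owl goes to the mark next to the slab, so a goes to the far mark.

```bash
python3 - <<'E'
from h import *
c=cam('wrist')
print(plane(c,(237.4,50.2),.026),plane(c,(253.9,184.7),.036))
go(.444,.129,.13)
E
```

```text
[[0.44421415 0.12634944 0.026     ]] [[ 0.42486913 -0.05688931  0.036     ]]
t 2.25 ee [ 0.5276 -0.0525  0.2598] shift [ 0.5487 -0.3776  0.4325] turn [-0.0003  0.0003 -0.0018] rows>= 3.8 0.0
```

```bash
python3 -m pendant '[[-1,0.545,-0.377,0.3,0,0,0],[-1,0.545,-0.377,0.3,0,0,0],[-1,0.545,-0.377,0.3,0,0,0],[-1,0.545,-0.377,0.4325,0,0,0],[-1,0.545,-0.377,0.4325,0,0,0],[-1,0.545,-0.377,0.4325,0,0,0],[-1,0.545,-0.377,0.4325,0,0,0]]' ; python3 - <<'E'
from h import *
c=cam('wrist'); cv2.imwrite('pics/w2.png',c['pixels'][:,:,::-1]); go(.4438,.128,.020)
for b in blobs(red(c),150): print('red',b[0].round(1),b[1],plane(c,b[0],.028).round(4))
print(proj(c,[(.4438,.128,.028)]))
E
```

```text
time: 3.12
ee_pos: [0.4452, 0.1287, 0.1317]
eef_rot: [0.765, 0.644, 0.001, 0.001]
ft_force: [0.1, 0.4, -0.3]
width: 0.0872
grip_force: 0.0
t 3.175 ee [0.4451 0.1289 0.1315] shift [-0.0039 -0.0043  0.3717] turn [ 0.0009 -0.0002 -0.0012] rows>= 1.8 0.0
red [266.2  27.1] [ 224    0   81   73 3811] [[0.4227 0.291  0.028 ]]
red [543.7  53. ] [ 513   37   63   34 1818] [[0.6759 0.2287 0.028 ]]
red [320.5 194.7] [304 177  33  38 954] [[0.444  0.1271 0.028 ]]
red [329.8 319. ] [314 310  32  17 384] [[ 0.428  -0.0326  0.028 ]]
[[320.16492498 193.87525458]]
```

View pics/w2.png

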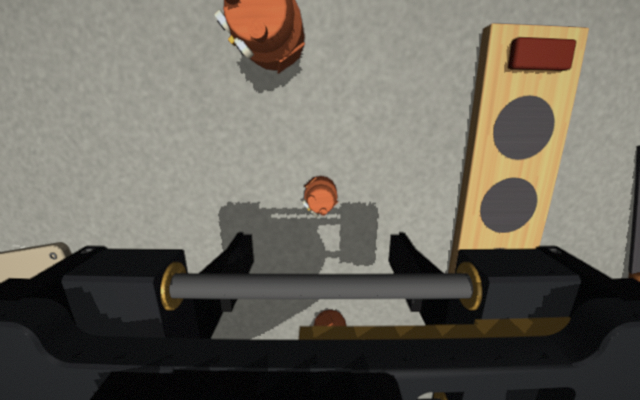

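The wrist view shows owl a at (320,195), matching its estimate to within 1 mm. Going down to grip it.

```bash
python3 -m pendant '[[-1,-0.005,-0.004,0.15,0,0,0],[-1,-0.005,-0.004,0.28,0,0,0],[-1,-0.005,-0.004,0.37,0,0,0],[-1,-0.005,-0.004,0.37,0,0,0],[1,-0.005,-0.004,0.37,0,0,0],[1,-0.005,-0.004,0.37,0,0,0],[1,-0.005,-0.004,0.37,0,0,0],[1,-0.005,-0.004,0.37,0,0,0]]' 20; python3 -c "
from h import *
go(.6645,.161,.13)"
```

```text
time: 4.18
ee_pos: [0.4426, 0.1286, 0.0198]
eef_rot: [0.764, 0.645, 0.0, 0.0]
ft_force: [-0.2, 0.5, -0.0]
width: 0.0547
grip_force: 0.0
t 4.175 ee [0.4426 0.1286 0.0198] shift [ 0.23    0.7116 -0.3669] turn [ 0.0004  0.     -0.    ] rows>= 4.0 0.0
```

```bash
python3 -m pendant '[[1,0,0,0,0,0,0],[1,0,0,0,0,0,0],[1,0,0,0,0,0,0],[1,0,0,0,0,0,0],[1,0,0,-0.1,0,0,0],[1,0,0,-0.25,0,0,0],[1,0,0,-0.25,0,0,0]]' 20; python3 -c "
from h import *
go(.6645,.161,.095)"
```

```text
time: 5.05
ee_pos: [0.4442, 0.1292, 0.0971]
eef_rot: [0.764, 0.645, 0.002, 0.001]
ft_force: [0.1, 0.6, -1.2]
width: 0.028
grip_force: 20.0
t 5.05 ee [0.4442 0.1292 0.0971] shift [0.227  0.7064 0.0106] turn [ 0.0023 -0.0006 -0.    ] rows>= 3.6 0.0
```

```bash
python3 - <<'E'
from h import *
s=r.read_state();print(s['width'],s['grip_force'])
n=[cam('scene'),cam('side'),cam('wrist')]
o=[]
for c,X in zip(n,[(.444,.128,.08)]*3):
    u,v=proj(c,X)[0].astype(int) ; h=50 if c is not n[2] else 90
    u=int(np.clip(u,h,640-h));v=int(np.clip(v,h,400-h)); o.append(cv2.resize(c['pixels'][v-h:v+h,u-h:u+h,::-1],(265,265),interpolation=3))
cv2.imwrite('pics/c2.png',np.hstack(o))
E
```

```text
0.028028316911661903 19.994264591878164
```

View pics/c2.png

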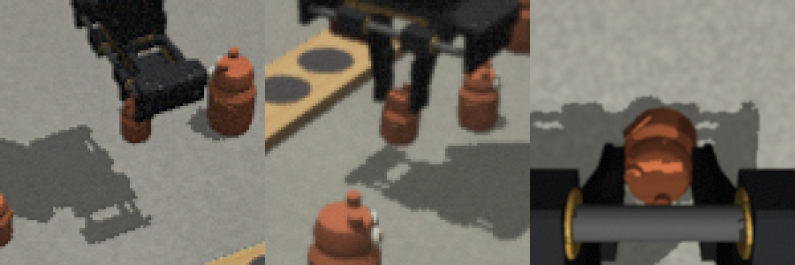

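The owl slid down in the grip and the fingers now hold its head (28 mm opening). I'll set it back down gently and regrip it.

```bash
python3 -m pendant '[[1,0,0,0.05,0,0,0],[1,0,0,0.10,0,0,0],[1,0,0,0.13,0,0,0],[1,0,0,0.13,0,0,0],[1,0,0,0.13,0,0,0]]' 20; python3 - <<'E'
from h import *
n=[cam('scene'),cam('side')]
o=[]
for c in n:
    u,v=proj(c,(.444,.128,.04))[0].astype(int); o.append(cv2.resize(c['pixels'][v-35:v+35,u-35:u+35,::-1],(400,400),interpolation=3))
cv2.imwrite('pics/c3.png',np.hstack(o))
E
```

```text
time: 5.82
ee_pos: [0.4425, 0.1288, 0.0555]
eef_rot: [0.764, 0.646, 0.0, 0.0]
ft_force: [0.6, -0.8, -1.0]
width: 0.0279
grip_force: 20.0
```

View pics/c3.png

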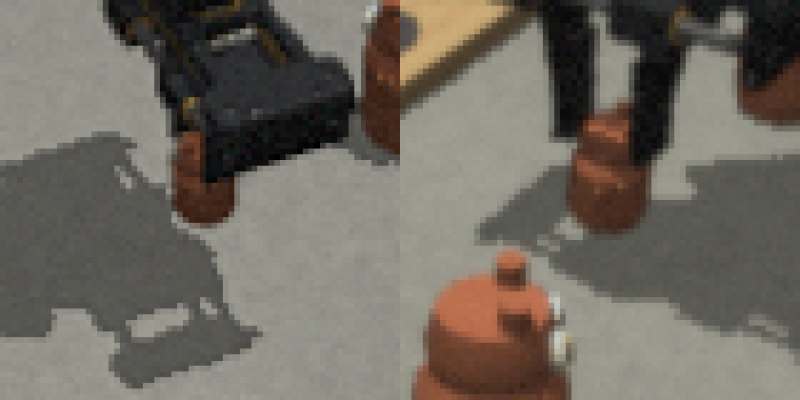

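```bash
python3 -m pendant '[[1,0,0,0.01,0,0,0],[1,0,0,0.015,0,0,0],[1,0,0,0.02,0,0,0],[1,0,0,0.02,0,0,0]]' 8; python3 -m pendant '[[1,0,0,0.005,0,0,0],[1,0,0,0.005,0,0,0],[1,0,0,0.005,0,0,0]]'
```

```text
time: 6.42
ee_pos: [0.4422, 0.1286, 0.0493]
eef_rot: [0.764, 0.645, -0.0, -0.0]
ft_force: [0.1, 0.2, -1.2]
width: 0.0287
grip_force: 8.0
time: 6.8
ee_pos: [0.4423, 0.1286, 0.0479]
eef_rot: [0.764, 0.645, 0.0, 0.0]
ft_force: [-0.1, -0.2, -1.7]
width: 0.0289
grip_force: 8.0
```

```bash
python3 -m pendant '[[1,0,0,0.005,0,0,0],[1,0,0,0.005,0,0,0],[1,0,0,0.005,0,0,0]]';python3 -m pendant '[[1,0,0,0.005,0,0,0],[1,0,0,0.005,0,0,0],[1,0,0,0.005,0,0,0]]'; python3 - <<'E'
from h import *
n=[cam('scene'),cam('side')]
b=[min(blobs(red(c),40),key=lambda b:np.hypot(*(b[0]-proj(c,(.444,.128,.02))[0]))) for c in n]
print([x[1] for x in b]); bot=[(x[1][0]+x[1][2]/2,x[1][1]+x[1][3]) for x in b]
print(tri(n[0],bot[0],n[1],bot[1]))
E
```

```text
time: 7.18
ee_pos: [0.4423, 0.1286, 0.0464]
eef_rot: [0.764, 0.645, 0.0, 0.0]
ft_force: [-0.7, 0.1, -1.3]
width: 0.0288
grip_force: 8.0
time: 7.55
ee_pos: [0.4423, 0.1286, 0.0449]
eef_rot: [0.764, 0.645, -0.0, 0.0]
ft_force: [0.6, -0.0, -0.9]
width: 0.029
grip_force: 8.0
[array([307, 170,  11,  17,  86], dtype=int32), array([340, 211,  13,  22, 208], dtype=int32)]
[[0.44376114 0.1259033  0.01372264]]
```

```bash
for i in 1 ; do python3 -m pendant '[[1,0,0,0.005,0,0,0],[1,0,0,0.01,0,0,0],[1,0,0,0.01,0,0,0]]'; done;  python3 - <<'E'
from h import *
i0=cv2.imread('pics/scene0.png'),cv2.imread('pics/side0.png')
n=[cam('scene'),cam('side')]
bot=[]
for j,c in enumerate(n):
    for im in (c['pixels'],i0[j][:,:,::-1]):
        c2=dict(c,pixels=np.ascontiguousarray(im)); x=min(blobs(red(c2),40),key=lambda b:np.hypot(*(b[0]-proj(c,(.444,.128,.02))[0])))
        bot.append((x[1][0]+x[1][2]/2,x[1][1]+x[1][3]))
print(bot,tri(n[0],bot[0],n[1],bot[2]),tri(n[0],bot[1],n[1],bot[3]))
o=[c['pixels'][v-30:v+30,u-30:u+30,::-1] for c,(u,v) in zip(n,[(313,180),(346,228)])]
cv2.imwrite('pics/c4.png',cv2.resize(np.hstack(o),(800,400),interpolation=3))
E
```

```text
time: 8.02
ee_pos: [0.4422, 0.1286, 0.0417]
eef_rot: [0.764, 0.645, -0.0, -0.0]
ft_force: [-0.1, -0.2, -1.1]
width: 0.0294
grip_force: 8.0
[(np.float64(312.0), np.int32(187)), (np.float64(313.0), np.int32(192)), (np.float64(346.5), np.int32(234)), (np.float64(345.5), np.int32(241))] [[0.44243742 0.12614066 0.01170397]] [[ 0.44469531  0.12772133 -0.0097169 ]]
```

View pics/c4.png

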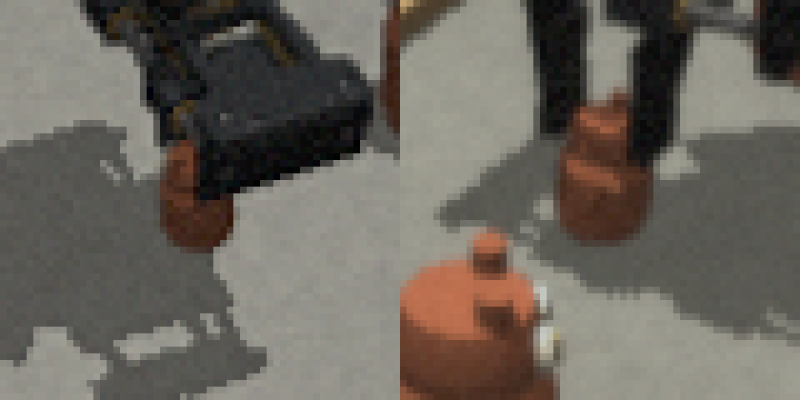

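```bash
python3 - <<'E'
from h import *
n=[cam('scene'),cam('side')]; p=np.array([.4422,.1286,.0277]); d=np.array([.986,-.167,0])
for c,o in zip(n,[(313,180),(346,228)]):
    for X in (p+.02*d,p-.02*d,p,(p[0],p[1],.02),(p[0],p[1],0)): print(((proj(c,X)[0]-o+30)*400/60).round(0),end=' ')
    print()
E
```

```text
[214. 247.] [178. 193.] [196. 220.] [196. 231.] [195. 260.] 
[155. 192.] [246. 225.] [200. 209.] [200. 226.] [198. 270.]
```

```bash
python3 - <<'E'
from h import *
c=cam('side'); a=np.radians(25.7); d=np.array([np.sin(a),-np.cos(a),0]); p=np.array([.2706,-.5633,.203])
for z in (.014,0,-.012): print(z,[proj(c,p+s*.05*d-[0,0,z])[0].round(1) for s in (1,-1)])
im=cv2.imread('pics/side0.png')[50:110,440:500]; cv2.imwrite('pics/c5.png',cv2.resize(im,(480,480),interpolation=3))
s=r.read_state(); print(s['joint_positions'],s['joint_torque'],r.finger_overhang,[x for x in dir(r) if x[0]!='_'])
E
```

```text
0.014 [array([462.7,  99.4]), array([471.6, 107.7])]
0 [array([463.3,  95.6]), array([472.2, 103.7])]
-0.012 [array([463.8,  92.3]), array([472.8, 100.2])]
[ 0.30657525  0.21255273 -0.73725901  2.02812593  0.17386724  0.96208377
 -0.68693704] [-3.26950671e-03 -3.93642354e+01 -4.73560765e+00 -3.27241981e+01
 -5.18381945e-02 -1.75665709e-02  1.77623469e-04] 0.014 ['PlanningError', 'close_job', 'finger_overhang', 'read_state']
```

View pics/c5.png

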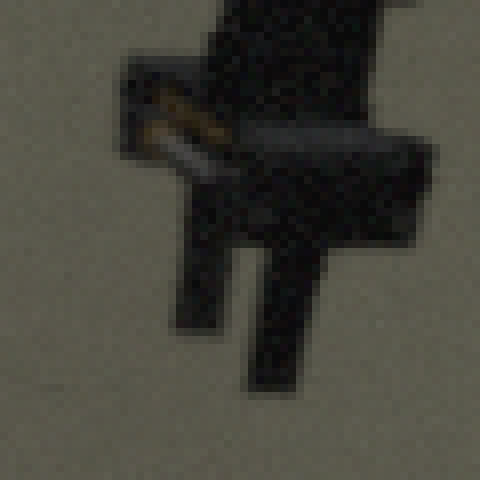

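The images show the fingertips about 26 mm higher than the reported TCP implies, so the fingers took the head from the start and nothing slipped. The owl's foot is now about 21 mm up, so I lower it by the height it was lifted, release it, and regrip on the belly.

```bash
python3 -m pendant '[[1,0,0,0.02,0,0,0],[1,0,0,0.04,0,0,0],[1,0,0,0.06,0,0,0],[1,0,0,0.066,0,0,0],[1,0,0,0.069,0,0,0],[1,0,0,0.069,0,0,0]]' 8;  python3 -m pendant '[[1,0,0,0.003,0,0,0],[1,0,0,0.003,0,0,0]]'
```

```text
time: 9.02
ee_pos: [0.4424, 0.1286, 0.0212]
eef_rot: [0.764, 0.645, 0.0, 0.0]
ft_force: [-0.5, 0.2, -1.4]
width: 0.0288
grip_force: 8.0
time: 9.28
ee_pos: [0.4424, 0.1286, 0.0203]
eef_rot: [0.764, 0.645, 0.0, 0.0]
ft_force: [0.4, 0.5, -1.2]
width: 0.0285
grip_force: 8.0
```

```bash
python3 -m pendant '[[1,0,0,0.003,0,0,0],[1,0,0,0.003,0,0,0]]';  python3 -m pendant '[[1,0,0,0.003,0,0,0],[1,0,0,0.003,0,0,0]]'
```

```text
time: 9.52
ee_pos: [0.4424, 0.1286, 0.0195]
eef_rot: [0.764, 0.645, 0.0, 0.0]
ft_force: [0.3, 0.2, 0.1]
width: 0.0287
grip_force: 8.0
time: 9.78
ee_pos: [0.443, 0.1288, 0.019]
eef_rot: [0.764, 0.645, 0.001, 0.0]
ft_force: [-0.2, -0.3, 4.5]
width: 0.0292
grip_force: 8.0
```

Contact felt (force turned upward at 19.5 mm). Open, then go down to the belly.

```bash
python3 -m pendant '[[-0.4,0,0,-0.003,0,0,0],[-0.4,0,0,-0.003,0,0,0],[-0.4,0,0,-0.003,0,0,0],[-0.4,0,0,-0.003,0,0,0],[-0.4,0,0,0,0,0,0],[-0.4,0,0,0.03,0,0,0],[-0.4,0,0,0.06,0,0,0],[-0.4,0,0,0.06,0,0,0]]'; python3 - <<'E'
from h import *
c=cam('side'); cv2.imwrite('pics/c6.png',cv2.resize(c['pixels'][190:250,310:380,::-1],(700,600),interpolation=3))
E
```

```text
time: 10.78
ee_pos: [0.4415, 0.1285, -0.0005]
eef_rot: [0.764, 0.646, -0.001, -0.001]
ft_force: [0.4, -0.3, 0.6]
width: 0.061
grip_force: 0.0
```

View pics/c6.png

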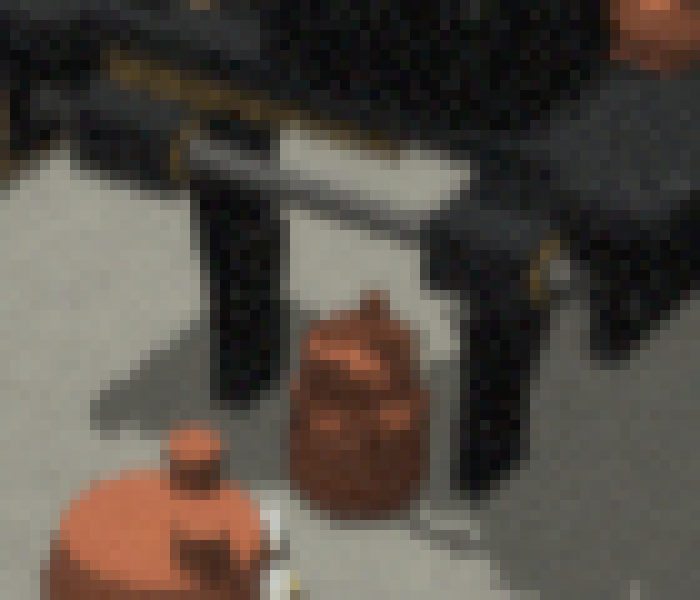

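The crop shows owl a upright at (346,234) between the fingers, with the tips still about 12 mm above the table. Going 4 mm lower and gripping.

```bash
python3 -m pendant '[[1,0,0,0.013,0,0,0],[1,0,0,0.013,0,0,0],[1,0,0,0.013,0,0,0],[1,0,0,0.013,0,0,0],[1,0,0,0.013,0,0,0],[1,0,0,0.013,0,0,0],[1,0,0,0.013,0,0,0]]' 20; python3 -c "
from h import *
go(.6645,.161,.05)"
```

```text
time: 11.7
ee_pos: [0.4425, 0.1286, -0.0033]
eef_rot: [0.764, 0.645, 0.0, 0.0]
ft_force: [1.2, -0.1, 0.6]
width: 0.035
grip_force: 20.0
t 11.7 ee [ 0.4425  0.1286 -0.0033] shift [ 0.23    0.7115 -0.1773] turn [ 0.0002 -0.     -0.    ] rows>= 3.7 0.0
```

```bash
python3 -m pendant '[[1,0,0,-0.09,0,0,0],[1,0,0,-0.177,0,0,0],[1,0.12,0.36,-0.177,0,0,0],[1,0.21,0.65,-0.177,0,0,0],[1,0.23,0.7115,-0.177,0,0,0],[1,0.23,0.7115,-0.177,0,0,0],[1,0.23,0.7115,-0.177,0,0,0]]' ; python3 - <<'E'
from h import *
go(.6645,.161,.0157)
n=[cam('scene'),cam('side')]
b=[min(blobs(red(c),40),key=lambda b:np.hypot(*(b[0]-proj(c,(.6645,.161,.075))[0]))) for c in n]
print([x[1] for x in b],tri(n[0],b[0][0],n[1],b[1][0]))
E
```

```text
time: 12.58
ee_pos: [0.6654, 0.1612, 0.0481]
eef_rot: [0.764, 0.645, -0.0, -0.001]
ft_force: [-1.1, 0.4, -1.4]
width: 0.0351
grip_force: 20.0
t 12.575 ee [0.6654 0.1612 0.0481] shift [-0.0012 -0.0025  0.1081] turn [-0.0008 -0.0002 -0.0004] rows>= 0.5 0.0
[array([360, 208,   8,  14,  62], dtype=int32), array([256, 190,  14,  22, 164], dtype=int32)] [[0.66752879 0.1540589  0.06801886]]
```

```bash
python3 -m pendant '[[1,0,0,0.05,0,0,0],[1,0,0,0.085,0,0,0],[1,0,0,0.1,0,0,0],[1,0,0,0.105,0,0,0],[1,0,0,0.105,0,0,0]]' ;python3 -m pendant '[[1,0,0,0.003,0,0,0],[1,0,0,0.006,0,0,0],[1,0,0,0.006,0,0,0]]'
```

```text
time: 13.3
ee_pos: [0.6644, 0.1611, 0.0184]
eef_rot: [0.764, 0.645, 0.0, 0.0]
ft_force: [-0.5, -0.6, -0.8]
width: 0.0351
grip_force: 20.0
time: 13.68
ee_pos: [0.6643, 0.161, 0.0164]
eef_rot: [0.764, 0.645, 0.0, 0.0]
ft_force: [0.1, -0.3, -1.3]
width: 0.0354
grip_force: 20.0
```

```bash
python3 -m pendant '[[1,0,0,0.004,0,0,0],[1,0,0,0.004,0,0,0]]' ;python3 -m pendant '[[1,0,0,0.003,0,0,0],[1,0,0,0.003,0,0,0]]'
```

```text
time: 13.92
ee_pos: [0.6642, 0.161, 0.0151]
eef_rot: [0.764, 0.645, -0.0, -0.0]
ft_force: [0.7, 1.4, -1.3]
width: 0.0353
grip_force: 20.0
time: 14.18
ee_pos: [0.6644, 0.1611, 0.0148]
eef_rot: [0.764, 0.645, 0.0, 0.0]
ft_force: [-1.8, -0.7, 4.0]
width: 0.0349
grip_force: 20.0
```

Foot is on the plank. Release and rise.

```bash
python3 -m pendant '[[-0.5,0,0,-0.003,0,0,0],[-0.5,0,0,-0.003,0,0,0],[-0.5,0,0,-0.003,0,0,0],[-0.5,0,0,-0.003,0,0,0],[-0.7,0,0,-0.1,0,0,0],[-1,0,0,-0.25,0,0,0],[-1,0,0,-0.4,0,0,0],[-1,0,0,-0.4,0,0,0]]' ; python3 - <<'E'
from h import *
go(.424,-.055,.13)
E
```

```text
time: 15.18
ee_pos: [0.6663, 0.162, 0.1387]
eef_rot: [0.764, 0.645, 0.003, 0.001]
ft_force: [0.8, 0.2, -0.6]
width: 0.0864
grip_force: 0.0
t 15.175 ee [0.6663 0.162  0.1387] shift [-0.8482 -0.6757  0.0225] turn [ 0.003  -0.0013 -0.0001] rows>= 5.2 0.0
```

```bash
python3 -m pendant '[[-1,-0.15,-0.12,0,0,0,0],[-1,-0.32,-0.25,0,0,0,0],[-1,-0.48,-0.38,0,0,0,0],[-1,-0.64,-0.51,0,0,0,0],[-1,-0.844,-0.67,0,0,0,0],[-1,-0.844,-0.67,0,0,0,0],[-1,-0.844,-0.67,0,0,0,0]]' ; python3 - <<'E'
from h import *
n=[cam('scene'),cam('side'),cam('wrist')]
X=dict(a=(.6645,.161,.042),b=(.424,-.055,.033))
for k in X:
    b=[min(blobs(red(c),40),key=lambda b:np.hypot(*(b[0]-proj(c,X[k])[0]))) for c in n]
    print(k,[x[1][4] for x in b],[(x[0]-proj(c,X[k])[0]).round(1) for c,x in zip(n,b)],tri(n[0],b[0][0],n[1],b[1][0]),plane(n[2],b[2][0],X[k][2]+.003))
go(.424,-.055,.004)
E
```

```text
time: 16.05
ee_pos: [0.423, -0.0562, 0.134]
eef_rot: [0.765, 0.644, -0.0, 0.0]
ft_force: [0.5, 0.2, 0.0]
width: 0.087
grip_force: 0.0
a [np.int32(159), np.int32(204), np.int32(1543)] [array([-0.1, -0.7]), array([0.2, 0.6]), array([-243.7,  294.5])] [[0.66236955 0.16272166 0.04165571]] [[ 0.4252604  -0.05402118  0.045     ]]
b [np.int32(242), np.int32(287), np.int32(1543)] [array([0. , 0.3]), array([-0.6,  0.8]), array([1.1, 2.2])] [[ 0.42473061 -0.0545999   0.03106985]] [[ 0.42486278 -0.05670192  0.036     ]]
t 16.2 ee [ 0.4245 -0.0541  0.1341] shift [-0.0035 -0.0011  0.4337] turn [-0.     -0.0003  0.0007] rows>= 2.1 0.0
```

Owl a stands on its mark within about 2 mm. Now owl b.

```bash
python3 -m pendant '[[-0.7,-0.005,0,0.17,0,0,0],[-0.6,-0.005,0,0.33,0,0,0],[-0.5,-0.005,0,0.44,0,0,0],[0.2,-0.005,0,0.44,0,0,0],[1,-0.005,0,0.44,0,0,0],[1,-0.005,0,0.44,0,0,0],[1,-0.005,0,0.44,0,0,0],[1,-0.005,0,0.44,0,0,0]]' 25 ; python3 -m pendant '[[1,0,0,0,0,0,0],[1,0,0,0,0,0,0],[1,0,0,0,0,0,0]]'; python3 -c "
from h import *
go(.6503,.0772,.06)"
```

```text
time: 17.2
ee_pos: [0.4252, -0.0566, 0.0037]
eef_rot: [0.764, 0.646, 0.001, 0.001]
ft_force: [0.7, 0.9, 7.3]
width: 0.043
grip_force: 25.0
time: 17.58
ee_pos: [0.4252, -0.0566, 0.0037]
eef_rot: [0.764, 0.645, 0.001, 0.001]
ft_force: [1.0, 2.4, 7.4]
width: 0.043
grip_force: 25.0
t 17.575 ee [ 0.4252 -0.0566  0.0037] shift [ 0.5649  0.6661 -0.1858] turn [0.0015 0.0001 0.    ] rows>= 4.3 0.0
```

```bash
python3 -m pendant '[[1,0,0,-0.09,0,0,0],[1,0,0,-0.19,0,0,0],[1,0.12,0.14,-0.19,0,0,0],[1,0.26,0.3,-0.19,0,0,0],[1,0.4,0.46,-0.19,0,0,0],[1,0.565,0.666,-0.19,0,0,0],[1,0.565,0.666,-0.19,0,0,0],[1,0.565,0.666,-0.19,0,0,0]]' ; python3 -c "
from h import *
go(.6503,.0772,.023)"
```

```text
time: 18.58
ee_pos: [0.649, 0.0784, 0.0588]
eef_rot: [0.763, 0.646, -0.0, -0.001]
ft_force: [-1.0, -0.8, -2.5]
width: 0.0431
grip_force: 25.0
t 18.575 ee [0.649  0.0784 0.0588] shift [-0.0034  0.0049  0.1192] turn [-0.0005 -0.0003  0.0006] rows>= 0.6 0.0
```

```bash
python3 -m pendant '[[1,0,0.003,0.05,0,0,0],[1,0,0.003,0.09,0,0,0],[1,0,0.003,0.108,0,0,0],[1,0,0.003,0.112,0,0,0],[1,0,0.003,0.112,0,0,0]]' ;python3 -m pendant '[[1,0,0,0.004,0,0,0],[1,0,0,0.007,0,0,0],[1,0,0,0.007,0,0,0]]'
```

```text
time: 19.2
ee_pos: [0.6499, 0.0771, 0.026]
eef_rot: [0.764, 0.645, 0.0, 0.0]
ft_force: [-0.7, -0.3, -2.2]
width: 0.043
grip_force: 25.0
time: 19.58
ee_pos: [0.6498, 0.0771, 0.0236]
eef_rot: [0.764, 0.645, -0.0, 0.0]
ft_force: [-0.1, 0.0, -1.9]
width: 0.0433
grip_force: 25.0
```

```bash
python3 -m pendant '[[1,0,0,0.005,0,0,0],[1,0,0,0.005,0,0,0]]' ;python3 -m pendant '[[1,0,0,0.004,0,0,0],[1,0,0,0.004,0,0,0]]'
```

```text
time: 19.82
ee_pos: [0.6498, 0.0771, 0.022]
eef_rot: [0.764, 0.645, -0.0, 0.0]
ft_force: [0.1, -0.3, -2.1]
width: 0.0429
grip_force: 25.0
time: 20.08
ee_pos: [0.6499, 0.0772, 0.0218]
eef_rot: [0.764, 0.645, 0.0, 0.0]
ft_force: [-3.6, -1.3, 7.0]
width: 0.0431
grip_force: 25.0
```

```bash
python3 -m pendant '[[-0.5,0,0,-0.003,0,0,0],[-0.5,0,0,-0.003,0,0,0],[-0.5,0,0,-0.003,0,0,0],[-0.5,0,0,-0.003,0,0,0],[-0.7,0,0,-0.15,0,0,0],[-1,0,0,-0.35,0,0,0],[-1,-0.1,-0.1,-0.45,0,0,0],[-1,-0.2,-0.2,-0.45,0,0,0]]' ; python3 - <<'E'
from h import *
go(.4375,-.256,.15)
E
```

```text
time: 21.08
ee_pos: [0.5813, 0.0282, 0.1586]
eef_rot: [0.764, 0.646, 0.002, 0.001]
ft_force: [-0.3, -0.4, -0.7]
width: 0.0863
grip_force: 0.0
t 21.075 ee [0.5813 0.0282 0.1586] shift [-1.0139 -0.3157  0.0262] turn [ 0.0022 -0.0005  0.0004] rows>= 5.1 0.0
```

```bash
python3 -m pendant '[[-1,-0.2,-0.06,0,0,0,0],[-1,-0.4,-0.12,0,0,0,0],[-1,-0.6,-0.18,0,0,0,0],[-1,-0.8,-0.25,0,0,0,0],[-1,-1,-0.315,0,0,0,0],[-1,-1,-0.315,0,0,0,0],[-1,-1,-0.315,0,0,0,0]]' ; python3 - <<'E'
from h import *
n=[cam('scene'),cam('side'),cam('wrist')]
X=dict(b=(.6503,.0772,.051),c=(.4375,-.256,.041))
for k in X:
    b=[min(blobs(red(c),40),key=lambda b:np.hypot(*(b[0]-proj(c,X[k])[0]))) for c in n]
    print(k,[x[1][4] for x in b],[(x[0]-proj(c,X[k])[0]).round(1) for c,x in zip(n,b)],tri(n[0],b[0][0],n[1],b[1][0]),plane(n[2],b[2][0],X[k][2]+.003))
go(.4375,-.256,.02)
cv2.imwrite('pics/w3.png',n[2]['pixels'][:,:,::-1])
E
```

```text
time: 21.95
ee_pos: [0.4376, -0.2518, 0.156]
eef_rot: [0.764, 0.645, 0.0, 0.0]
ft_force: [0.6, 0.4, -0.4]
width: 0.0868
grip_force: 0.0
b [np.int32(265), np.int32(308), np.int32(806)] [array([ 0.1, -0.4]), array([0. , 1.6]), array([-25.8, 298.6])] [[0.64802185 0.08009441 0.04826583]] [[ 0.61249583 -0.15339562  0.054     ]]
c [np.int32(413), np.int32(330), np.int32(2015)] [array([-0.5, -0.2]), array([-0.6,  0.5]), array([1.1, 4. ])] [[ 0.43772994 -0.25616898  0.04017037]] [[ 0.43807637 -0.25986394  0.044     ]]
t 22.1 ee [ 0.4383 -0.2507  0.156 ] shift [-1.810e-02  3.000e-04  4.532e-01] turn [ 0.0002 -0.0001  0.0012] rows>= 2.2 0.0
```

View pics/w3.png

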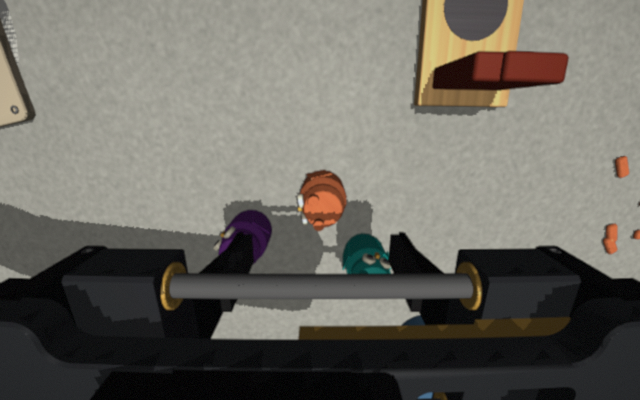

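The wrist view shows the red owl c at (323,199), purple at (245,237) and turquoise at (367,258). I check the fingers' clearance to the neighbours first.

```bash
python3 - <<'E'
from h import *
S,V=cam('scene'),cam('wrist')
c=np.array([.4378,-.257]); d=np.array([.986,-.167])
for n,lo,hi,u,v in (('purple',125,165,(173,217),(245,237)),('teal',75,100,(174,258),(367,258))):
    f=lambda c,p:min(blobs((hsv(c)[...,0]>lo)&(hsv(c)[...,0]<hi)&(hsv(c)[...,1]>100),60),key=lambda b:np.hypot(*(b[0]-p)))
    a,b=f(S,u),f(V,v); X=tri(S,a[0],V,b[0])[0]; print(n,X.round(3),plane(S,a[0],.042).round(3))
    q=(plane(S,a[0],.042)[0][:2]-c); print('along y-tool',q@d,'along x-tool',q@np.array([.167,.986]))
E
```

```text
purple [ 0.345 -0.291  0.039] [[ 0.343 -0.294  0.042]]
along y-tool -0.08728338090569404 along x-tool -0.05192368077387161
teal [ 0.473 -0.346  0.032] [[ 0.478 -0.349  0.042]]
along y-tool 0.05476210388666082 along x-tool -0.08386136033986892
```

```bash
python3 -m pendant '[[-1,-0.022,0,0.15,0,0,0],[-0.8,-0.022,0,0.3,0,0,0],[-0.7,-0.022,0,0.42,0,0,0],[-0.6,-0.022,0,0.472,0,0,0],[1,-0.022,0,0.472,0,0,0],[1,-0.022,0,0.472,0,0,0],[1,-0.022,0,0.472,0,0,0],[1,-0.022,0,0.472,0,0,0]]' 30 ; python3 -m pendant '[[1,0,0,0,0,0,0],[1,0,0,0,0,0,0],[1,0,0,0,0,0,0]]'; python3 -c "
from h import *
go(.636,-.0067,.075)"
```

```text
time: 23.2
ee_pos: [0.4378, -0.2592, 0.0159]
eef_rot: [0.764, 0.645, 0.001, 0.002]
ft_force: [1.7, -0.0, 7.4]
width: 0.0506
grip_force: 30.0
time: 23.58
ee_pos: [0.4378, -0.2592, 0.0159]
eef_rot: [0.764, 0.645, 0.001, 0.002]
ft_force: [1.3, 1.0, 8.3]
width: 0.0508
grip_force: 30.0
t 23.575 ee [ 0.4378 -0.2592  0.0159] shift [ 0.94    0.5118 -0.1967] turn [0.0015 0.0006 0.    ] rows>= 5.2 0.0
```

```bash
python3 -m pendant '[[1,0,0,-0.1,0,0,0],[1,0,0,-0.25,0,0,0],[1,0.1,0.05,-0.365,0,0,0],[1,0.28,0.15,-0.365,0,0,0],[1,0.46,0.25,-0.365,0,0,0],[1,0.64,0.35,-0.365,0,0,0],[1,0.82,0.45,-0.365,0,0,0],[1,0.935,0.512,-0.365,0,0,0]]' ; python3 -m pendant '[[1,0,0,0,0,0,0],[1,0,0,0,0,0,0]]'; python3 -c "
from h import *
go(.6357,-.0082,.035)"
```

```text
time: 24.58
ee_pos: [0.6352, -0.0046, 0.1236]
eef_rot: [0.763, 0.646, 0.0, -0.001]
ft_force: [0.4, 0.2, -2.8]
width: 0.0509
grip_force: 30.0
time: 24.82
ee_pos: [0.634, -0.0084, 0.1234]
eef_rot: [0.764, 0.645, -0.001, -0.0]
ft_force: [1.2, -0.3, -3.2]
width: 0.0507
grip_force: 30.0
t 24.825 ee [ 0.634  -0.0084  0.1234] shift [0.0019 0.0059 0.2945] turn [-0.0005  0.0005 -0.0001] rows>= 1.4 0.0
```

```bash
python3 -m pendant '[[1,0.001,0.004,0.1,0,0,0],[1,0.001,0.004,0.2,0,0,0],[1,0.001,0.004,0.26,0,0,0],[1,0.001,0.004,0.28,0,0,0],[1,0.001,0.004,0.285,0,0,0],[1,0.001,0.004,0.285,0,0,0]]' ;python3 -m pendant '[[1,0,0,0.004,0,0,0],[1,0,0,0.007,0,0,0],[1,0,0,0.007,0,0,0]]'
```

```text
time: 25.58
ee_pos: [0.6364, -0.0076, 0.0393]
eef_rot: [0.764, 0.645, 0.001, 0.001]
ft_force: [-0.1, 0.7, -3.3]
width: 0.0509
grip_force: 30.0
time: 25.95
ee_pos: [0.6358, -0.0076, 0.0363]
eef_rot: [0.764, 0.645, -0.0, 0.0]
ft_force: [-0.9, -0.3, -2.8]
width: 0.051
grip_force: 30.0
```

```bash
python3 -m pendant '[[1,0,0,0.004,0,0,0],[1,0,0,0.006,0,0,0],[1,0,0,0.006,0,0,0]]' ;python3 -m pendant '[[1,0,0,0.003,0,0,0],[1,0,0,0.003,0,0,0]]'
```

```text
time: 26.32
ee_pos: [0.6357, -0.0075, 0.0343]
eef_rot: [0.764, 0.645, -0.0, 0.0]
ft_force: [0.2, 0.8, -2.9]
width: 0.0513
grip_force: 30.0
time: 26.58
ee_pos: [0.6359, -0.0075, 0.0339]
eef_rot: [0.764, 0.645, 0.0, 0.0]
ft_force: [-1.6, 0.1, 2.4]
width: 0.0512
grip_force: 30.0
```

```bash
python3 -m pendant '[[-0.6,0,0,-0.003,0,0,0],[-0.6,0,0,-0.003,0,0,0],[-0.6,0,0,-0.003,0,0,0],[-0.6,0,0,-0.003,0,0,0],[-0.7,0,0,-0.15,0,0,0],[-1,0,0,-0.35,0,0,0],[-1,0,0,-0.45,0,0,0],[-1,0,0,-0.45,0,0,0]]' ; python3 - <<'E'
from h import *
go(.4245,.2915,.16)
E
```

```text
time: 27.58
ee_pos: [0.6372, -0.0072, 0.1714]
eef_rot: [0.764, 0.645, 0.002, 0.002]
ft_force: [0.5, 0.3, -0.4]
width: 0.0862
grip_force: 0.0
t 27.575 ee [ 0.6372 -0.0072  0.1714] shift [ 0.8636 -0.8654  0.0344] turn [ 0.0023 -0.0003 -0.    ] rows>= 5.9 0.0
```

```bash
python3 -m pendant '[[-1,0.14,-0.14,0,0,0,0],[-1,0.28,-0.28,0,0,0,0],[-1,0.42,-0.42,0,0,0,0],[-1,0.56,-0.56,0,0,0,0],[-1,0.7,-0.7,0,0,0,0],[-1,0.864,-0.861,0.02,0,0,0],[-1,0.864,-0.861,0.02,0,0,0],[-1,0.864,-0.861,0.02,0,0,0]]' ; python3 - <<'E'
from h import *
n=[cam('scene'),cam('side'),cam('wrist')]
X=dict(a=(.6645,.161,.042),b=(.6503,.0772,.051),c=(.636,-.0067,.059),d=(.4244,.2923,.051))
for k in X:
    b=[min(blobs(red(c),40),key=lambda b:np.hypot(*(b[0]-proj(c,X[k])[0]))) for c in n]
    print(k,[x[1][4] for x in b],[(x[0]-proj(c,X[k])[0]).round(1) for c,x in zip(n,b)],tri(n[0],b[0][0],n[1],b[1][0]),plane(n[2],b[2][0],X[k][2]+.003))
go(.4245,.2915,.022)
E
```

```text
time: 28.58
ee_pos: [0.4241, 0.2907, 0.1617]
eef_rot: [0.764, 0.646, -0.001, 0.0]
ft_force: [-0.5, -0.8, -0.2]
width: 0.0871
grip_force: 0.0
a [np.int32(159), np.int32(207), np.int32(110)] [array([-0.1, -0.7]), array([0.2, 0.8]), array([ -6. , -12.3])] [[0.6621352  0.16299517 0.04140385]] [[0.65369277 0.18149641 0.045     ]]
b [np.int32(270), np.int32(313), np.int32(110)] [array([ 0. , -0.5]), array([0.1, 1.7]), array([  4.6, -73.9])] [[0.64767876 0.08027806 0.04795855]] [[0.64721194 0.18719959 0.054     ]]
c [np.int32(417), np.int32(132), np.int32(110)] [array([ 0.3, -0.3]), array([-4.6,  5.1]), array([  15.4, -128.2])] [[0.6374283  0.00260578 0.04954485]] [[0.6414512  0.19226908 0.062     ]]
d [np.int32(396), np.int32(1039), np.int32(2903)] [array([-0.4,  0.9]), array([0. , 0.7]), array([2.2, 7.1])] [[0.42476312 0.29075834 0.04814436]] [[0.42554293 0.28489269 0.054     ]]
t 28.725 ee [0.4253 0.2896 0.1621] shift [ 0.0062 -0.0037  0.4669] turn [-0.0001  0.0003 -0.0012] rows>= 2.2 0.0
```

```bash
python3 -m pendant '[[-1,0,-0.003,0.15,0,0,0],[-1,0,-0.003,0.3,0,0,0],[-1,0,-0.003,0.4,0,0,0],[-1,0,-0.003,0.42,0,0,0],[-1,0,-0.003,0.437,0,0,0],[-1,0,-0.003,0.437,0,0,0]]' 45 ; python3 -c "
from h import *
c=cam('side'); cv2.imwrite('pics/c7.png',cv2.resize(c['pixels'][190:310,260:400,::-1],(700,600),interpolation=3))"
```

```text
time: 29.48
ee_pos: [0.4241, 0.2914, 0.0322]
eef_rot: [0.764, 0.645, 0.001, 0.0]
ft_force: [0.2, 0.1, 0.3]
width: 0.0874
grip_force: 0.0
```

View pics/c7.png

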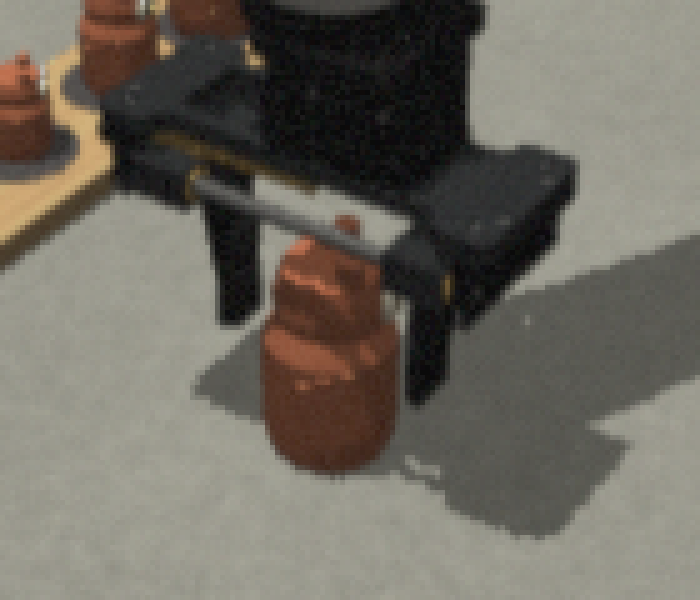

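```bash
python3 - <<'E'
from h import *
c=cam('side'); p=np.array([.4245,.2905,0]); d=np.array([.986,-.167,0])
for z in (.035,.045,.055,.065): print(z,[((proj(c,p+s*.051*d+[0,0,z])[0]-[260,190])*5).round(0) for s in (1,-1)])
go(.4245,.2905,.028)
E
```

```text
0.035 [array([234., 336.]), array([428., 418.])]
0.045 [array([234., 318.]), array([429., 399.])]
0.055 [array([233., 300.]), array([429., 381.])]
0.065 [array([233., 281.]), array([430., 362.])]
t 29.575 ee [0.4241 0.2915 0.0323] shift [-0.003   0.0019  0.0144] turn [ 0.0007 -0.0003 -0.0001] rows>= 0.1 0.0
```

Fingertips are at about 44 mm, as the corrected model says. Go 3 mm lower and grip owl d.

```bash
python3 -m pendant '[[-0.5,0,0.001,0.01,0,0,0],[1,0,0.001,0.01,0,0,0],[1,0,0.001,0.01,0,0,0],[1,0,0.001,0.01,0,0,0],[1,0,0.001,0.01,0,0,0],[1,0,0.001,0.01,0,0,0]]' 45 ; python3 -m pendant '[[1,0,0,0,0,0,0],[1,0,0,0,0,0,0]]'; python3 -c "
from h import *
go(.6217,-.0906,.16)"
```

```text
time: 30.32
ee_pos: [0.4253, 0.2912, 0.0291]
eef_rot: [0.764, 0.645, 0.001, 0.001]
ft_force: [5.7, -0.7, 3.9]
width: 0.0582
grip_force: 45.0
time: 30.58
ee_pos: [0.4253, 0.2912, 0.0291]
eef_rot: [0.764, 0.645, 0.001, 0.001]
ft_force: [4.6, -1.3, 3.1]
width: 0.0587
grip_force: 45.0
t 30.575 ee [0.4253 0.2912 0.0291] shift [-1.1445  0.8596 -0.4354] turn [ 0.0012 -0.0004 -0.0004] rows>= 7.2 0.0
```

```bash
python3 -m pendant '[[1,0,0,-0.08,0,0,0],[1,0,0,-0.2,0,0,0],[1,0,0,-0.33,0,0,0],[1,-0.1,0.07,-0.45,0,0,0],[1,-0.24,0.18,-0.45,0,0,0],[1,-0.38,0.28,-0.45,0,0,0],[1,-0.52,0.39,-0.45,0,0,0],[1,-0.6,0.45,-0.45,0,0,0]]' ; python3 -c "
from h import *
go(.6217,-.0906,.16)"
```

```text
time: 31.58
ee_pos: [0.5268, 0.088, 0.1622]
eef_rot: [0.765, 0.644, -0.001, -0.0]
ft_force: [0.6, 0.2, -5.1]
width: 0.0583
grip_force: 45.0
t 31.575 ee [0.5268 0.088  0.1622] shift [-0.5329  0.4129  0.0071] turn [-0.0011  0.0005 -0.0015] rows>= 3.2 0.0
```

```bash
python3 -m pendant '[[1,-0.14,0.1,0,0,0,0],[1,-0.28,0.21,0,0,0,0],[1,-0.42,0.31,0,0,0,0],[1,-0.5,0.38,0,0,0,0],[1,-0.544,0.41,0,0,0,0],[1,-0.544,0.41,0,0,0,0],[1,-0.544,0.41,0,0,0,0]]' ; python3 -c "
from h import *
go(.6217,-.0906,.0471)"
```

```text
time: 32.45
ee_pos: [0.6203, -0.088, 0.1633]
eef_rot: [0.763, 0.646, 0.0, -0.001]
ft_force: [-0.0, 0.5, -4.8]
width: 0.0582
grip_force: 45.0
t 32.45 ee [ 0.6203 -0.088   0.1633] shift [-0.0079  0.0063  0.3874] turn [-0.0003 -0.0004  0.0011] rows>= 1.9 0.0
```

```bash
python3 -m pendant '[[1,0,0.002,0.1,0,0,0],[1,0,0.002,0.2,0,0,0],[1,0,0.002,0.29,0,0,0],[1,0,0.002,0.35,0,0,0],[1,0,0.002,0.37,0,0,0],[1,0,0.002,0.37,0,0,0]]' ;python3 -m pendant '[[1,0,0,0,0,0,0]]'
```

```text
time: 33.2
ee_pos: [0.6217, -0.09, 0.0529]
eef_rot: [0.764, 0.646, 0.0, 0.0]
ft_force: [-1.0, -0.4, -4.5]
width: 0.0584
grip_force: 45.0
time: 33.33
ee_pos: [0.6222, -0.0903, 0.0535]
eef_rot: [0.764, 0.645, 0.001, 0.001]
ft_force: [-0.1, -0.9, -5.0]
width: 0.0584
grip_force: 45.0
```

Target contact is at about 0.0471.

```bash
python3 -m pendant '[[1,0,0,0.005,0,0,0],[1,0,0,0.01,0,0,0],[1,0,0,0.014,0,0,0],[1,0,0,0.014,0,0,0]]' ;python3 -m pendant '[[1,0,0,0.004,0,0,0],[1,0,0,0.005,0,0,0],[1,0,0,0.005,0,0,0]]'
```

```text
time: 33.83
ee_pos: [0.6214, -0.0903, 0.048]
eef_rot: [0.764, 0.645, -0.0, -0.0]
ft_force: [0.5, 0.2, -4.8]
width: 0.0585
grip_force: 45.0
time: 34.2
ee_pos: [0.6216, -0.0903, 0.0471]
eef_rot: [0.764, 0.645, 0.0, 0.0]
ft_force: [-0.9, 0.2, -0.1]
width: 0.0581
grip_force: 45.0
```

```bash
python3 -m pendant '[[1,0,0,0.002,0,0,0],[-0.6,0,0,0.002,0,0,0],[-0.6,0,0,0.002,0,0,0],[-0.6,0,0,0.002,0,0,0],[-0.7,0,0,0,0,0,0],[-1,0,0,-0.2,0,0,0],[-1,0,0,-0.4,0,0,0],[-1,0,0,-0.5,0,0,0]]' ;python3 -m pendant '[[-1,-0.2,-0.2,-0.1,0,0,0],[-1,-0.4,-0.4,-0.1,0,0,0],[-1,-0.6,-0.5,-0.1,0,0,0],[-1,-0.6,-0.5,-0.1,0,0,0],[-1,-0.6,-0.5,-0.1,0,0,0]]'; python3 - <<'E'
from h import *
n=[cam('scene'),cam('side'),cam('wrist')]
X=dict(a=(.6645,.161,.042),b=(.6503,.0772,.051),c=(.636,-.0067,.059),d=(.6217,-.0906,.068))
for k in X:
    b=[min(blobs(red(c),40),key=lambda b:np.hypot(*(b[0]-proj(c,X[k])[0]))) for c in n[:2]]
    print(k,[x[1][4] for x in b],[(x[0]-proj(c,X[k])[0]).round(1) for c,x in zip(n,b)],tri(n[0],b[0][0],n[1],b[1][0]).round(4),plane(n[0],b[0][0],X[k][2]).round(4))
o=[cv2.resize(n[0]['pixels'][180:290,230:420,::-1],(500,290),interpolation=3),cv2.resize(n[1]['pixels'][125:250,220:360,::-1],(500,446)[:2],interpolation=3)]
o[0]=cv2.resize(o[0],(400,300)) ; o[1]=cv2.resize(o[1],(400,300)); w=cv2.resize(n[2]['pixels'][:,:,::-1],(400,250))
cv2.imwrite('pics/f1.png',np.vstack([np.hstack(o),np.hstack([w,w*0])]))
E
```

```text
time: 35.2
ee_pos: [0.6226, -0.0901, 0.2005]
eef_rot: [0.764, 0.646, 0.001, 0.002]
ft_force: [0.5, -0.3, -1.0]
width: 0.0862
grip_force: 0.0
time: 35.83
ee_pos: [0.4408, -0.2467, 0.2271]
eef_rot: [0.766, 0.643, -0.001, 0.001]
ft_force: [0.3, -0.3, 0.1]
width: 0.087
grip_force: 0.0
a [np.int32(153), np.int32(199)] [array([-0. , -0.8]), array([0. , 0.7])] [[0.6624 0.1633 0.0419]] [[0.662 0.163 0.042]]
b [np.int32(266), np.int32(302)] [array([ 0.1, -0.5]), array([-0.1,  1.4])] [[0.6482 0.0802 0.0487]] [[0.6489 0.0786 0.051 ]]
c [np.int32(412), np.int32(1020)] [array([ 0.2, -0.5]), array([11.3, -8.4])] [[ 0.6271 -0.0207  0.0753]] [[ 0.635  -0.0053  0.059 ]]
d [np.int32(617), np.int32(1020)] [array([-1.1,  0.5]), array([-5.7,  4.7])] [[ 0.6264 -0.0854  0.0583]] [[ 0.6213 -0.0939  0.068 ]]
```

View pics/f1.png

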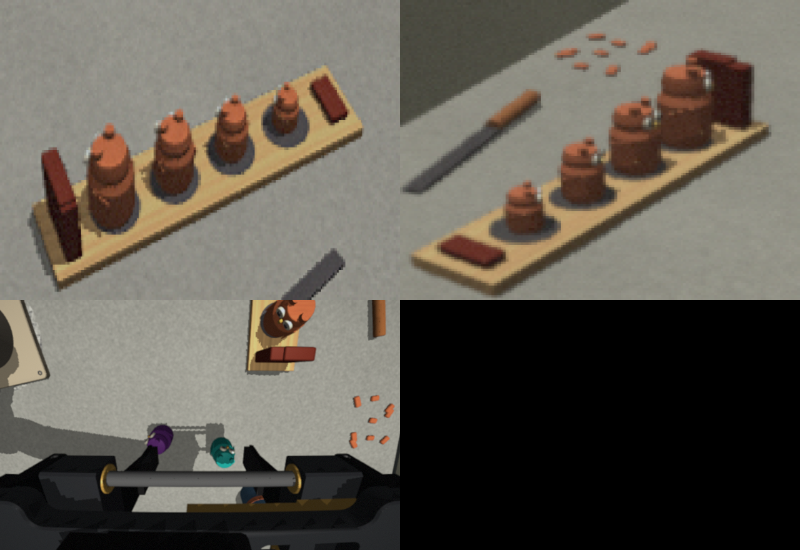

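The final view shows all four owls upright on their marks, each within about 3 mm, with the largest next to the slab. The arm is clear and the look-alikes haven't moved.

```bash
python3 -c "
from bench import r
print(r.close_job())"
```

```text
the job is handed in; nothing more can be done
None
```

The job is handed in, with no score returned: all four owls stand upright on their marks, within about 3 mm by my camera measurements (rougher for the two largest), largest next to the slab and smaller away from it, in about 36 s; I first gripped the smallest by its head (fingertips sit about 26 mm higher than reported), so I set it down on the table and regripped it, and I never moved to the bottle or the look-alikes.

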